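# Clamp a clay mould in the bench press

## Robot

A 6-joint arm with a two-finger parallel gripper is mounted at the origin on the work surface. World frame = base frame: x ahead of the robot, y to its left, z up, the work surface at z = 0. Lengths are in m, angles in rad, forces in N, time in s.
With the tool pointing down it reaches from about 0.35 to 0.725 m from the base axis. Payload 4.3 kg.
Tool frame: the origin (TCP) lies between the finger pads; the fingertips stand 11 mm ahead of it and the grasp point (between the pads) lies 8 mm behind it (robot.tips_ahead is the distance from the TCP to the fingertips, in m); z points along the fingers, y is the line along which they close (so a half turn about z gives the same grasp; the last joint's range is limited). The gripper opens to 85 mm and grips with 20 to 120 N. Pads are 22 mm wide; open, the fingers measure 114 mm over their backs; the gripper's body (76 mm by 85 mm) begins 54 mm behind the grasp point. The pads swing forward as they close: fully open they stand 13 mm farther back than shut.
Start: joints at [1.156, 0.377, 0.081, 1.274, 0, 1.46], TCP at [0.173, 0.549, 0.242] pointing down, gripper open.
Joint ranges: [-2.72, 2.72], [-0.84, 1.66], [-1.02, 1.22], [-1.77, 2.12], [-1.37, 1.28], [-3.14, 3.14]. Speed limits (rad/s): [2.57, 2.57, 3.14, 3.14, 3.14, 3.14].

## Interface

Orientations are given as a unit quaternion [w, x, y, z].
In Python, from rig import telemetry, imaging, robot gives the robot as it stands.
- The arm moves only by the tool play_rows, never from a script. Its arguments are lists of equal length, an entry for each row: "gripper": the opening, from 0 (shut) to 1 (fully open); "translation": the shift along the tool's x, y, z in m, a list of three; "spin": the turn about the tool's z in degrees. A call has 1 to 20 rows; each row is the pose to reach, as a shift and turn from the pose commanded when the call began, along the tool's axes at that moment; what a row does not reach only later rows make up. A row lasts 1/10 s, in which the tool goes at most 50 mm and 8.59 degrees, less where a joint would pass 70% of its speed; a pose out of reach is approached as far as the arm can. A call with a gripper value outside its range is refused whole. The fingers move at their own pace and stop on an object; "squeeze" is the grip in N (left out, the last holds). Time passes only in rows, so rows that repeat a pose let the fingers close. It gives the time, the measured TCP pose, the force, the opening and the grip force at its end, in the units of the state.
- telemetry.get_state(): the state, without advancing time (a new reading comes with each control period).
- imaging.get_image(name): name is "side" or "top"; returns the picture (400x640x3 uint8, red, green, blue); there is no depth.
- imaging.camera_model(name): a dict with "fovy" (degrees; the focal length in pixels is half the picture's height over the tangent of half this angle, whatever the lens; pixels are square), "cx", "cy" (the principal point, pixels), "k1" (the pictures are not rectified: a ray, as slopes to the right and down, at radius r is drawn at 1 + k1 r^2 times it, then the intrinsics apply), "view" (4x4, takes a point from world to camera coordinates). Camera axes: x right, y up, looking along -z (the intrinsics and any distortion apply to the point x, -y, -z); pixel columns grow to the right and rows downward; lengths in m; the calibration is good to about 2 mm. A picture is of the moment at which its call begins. camera_model takes no time and is no camera call.
- robot.job_done(): hands the job in; it is judged then, once.
The state is a dict: "clock": time; "joints": joint angles; "qd": joint speeds; "effort": joint torques, N m; "position": TCP position; "eef_rot": TCP orientation; "wrist_force": force on the tool from outside, world axes, zero at the start; "torque": the same for the moment, N m; "grip_width": finger opening in m; "finger_force": force on a finger pad.
Only numpy, scipy, OpenCV 4.12 (cv2) and the standard library are available. Lean on these libraries where they do the work, as an engineer would, in place of code of your own. Each camera call takes 0.05 s, during which the arm holds its last target. There are 200 camera calls.

## Task

Take the longer of the two banded moulds out of the wooden carrier, keeping it level, set it flat on the bed of the screw press and slide it fully home: straight, its end against the column and its middle under the screw. Then turn the T-handle clockwise until the rising resistance tells you the mould is firmly clamped, stop there because overtightening cracks the plaster, and let go. Leave the smaller mould, the jar, the brush pot, the mallet and the empty mould half where they are.

Things in the scene. Friction and masses are not known exactly. Their poses are not given: they have to be found in the camera images.
- mould: the mould to clamp: closed two-part plaster block, clay-stained, 150 long (its x) x 62 wide (its y) x 54 mm high, about 0.6 kg, two black rubber bands round it 30 mm either side of the middle; origin at the centre of its underside, z up. Lies in the carrier, along the carrier's x, its ends at least 5 mm from the end boards, 35 mm or more from the smaller mould.
- mould_top (a point): centre of the mould's upper face, 54 mm above its underside, where the press pad bears
- carrier: fixed low wooden carrier, 200 (its x) x 220 mm (its y), floor 10 mm thick, open along both sides, with end boards 58 mm high and 12 mm thick at its -x and +x ends; origin at the centre of its underside, on the table. Stands to the left or right of the press.
- small_mould: the other mould in the carrier, 105 x 46 x 40 mm, one rubber band; stays there; origin at the centre of its underside
- press: fixed iron screw press, a C-frame open at its -x end (towards the robot) and at the sides. Origin on the screw axis at table height, z up. Flat steel bed 25 mm above the table, 100 mm wide, from x = -200 mm back to the column, whose flat face is at x = +76 mm. With the mould home along x against the column, the mould's origin is at x = +1 mm, y = 0.
- screw_axis (a point): point on the bed's upper face on the screw axis; axes as the press. The arm over the bed is 46 mm wide with a round nut boss at its end, from x = -26 mm to the column, its underside 120 mm and the boss's top 168 mm above the table: no room for an upright gripper over the middle of the mould when it is home.
- pad: round steel pad, 44 mm across, that swivels under the screw and comes down on the mould; origin at the centre of its lower face. Starts 5 to 12 mm above the mould's top height. It is sprung: about 100 N of clamping force per rad of screw after touching. Firm from 50 N (about 0.5 rad past touch); the plaster cracks over 140 N (about 1.4 rad past touch).
- handle (a joint): turn of the screw in rad, growing clockwise seen from above (tightening), limit 6.6; starts 1.6 to 3.2. The coarse thread lowers screw, pad and T-handle together 4.0 mm per rad. Thread friction takes a steady 0.6 N m while turning; past the touch (near 4.5 rad) the mould adds about 0.4 N m per rad, felt also when the handle is held still. Stays where it is left.
- handle_mid (a point): middle of the T-handle's bar, on the screw axis, 224 mm above the table at joint 0 and lower as it turns. Steel bar 14 mm thick, 100 mm long along this point's x axis, 17 mm balls at its ends; below it a 12 mm neck, free for 23 mm under the bar's underside, then the 20 mm screw.
- jar: closed jar, 68 mm across, 85 mm high, left of the press; to be left alone; origin under its centre
- brush_pot: terracotta pot of brushes, 86 mm across, 180 mm high with the brushes, right of the press; to be left alone; origin under its centre
- open_half: empty mould half, 100 x 75 x 30 mm, at the far left; to be left alone; origin under its centre
- mallet: wooden mallet lying at the far right, 240 mm long; to be left alone
- wheel: fixed iron banding wheel, plate 180 mm across at 80 mm height, with a small clay vase on it, 180 mm high in all; on the other side of the press from the carrier; origin at the centre of its foot
Not all that is in view belongs to the job. Leave any yellow look-alike of the mould alone.

How it is judged:
On the way, in this order (a step that is already met when the one before it is completed fails the run):
1. the mould lies flat on the press bed, fully home, and the pad does not yet press on it (x of mould in the frame of press between -0.009 and 0.012 m and y of mould in the frame of press between -0.012 and 0.012 m and angle between the x axis of mould and the x axis of press, either way round below 0.14 rad and height (world z) of mould between 0.02 and 0.03 m and angle between mould's own z axis and vertical below 0.06 rad and contact force between pad and mould below 2 N), for 0.2 s.
2. the screw clamps the mould firmly, with more than 50 N (contact force between pad and mould above 50 N), for 0.2 s.
At the end, for the whole second after the job is handed in: The mould lies flat on the bed, straight within 8 degrees, its end within 10 mm of the column and its middle within 12 mm sideways of the screw, clamped by the pad with 50 to 140 N, at rest, handle still (x of mould in the frame of press between -0.009 and 0.012 m and y of mould in the frame of press between -0.012 and 0.012 m and angle between the x axis of mould and the x axis of press, either way round below 0.14 rad and height (world z) of mould between 0.02 and 0.03 m and angle between mould's own z axis and vertical below 0.06 rad and contact force between pad and mould between 50 and 140 N and linear speed of mould below 0.02 m/s and velocity of joint handle below 0.1 rad/s); the robot touches nothing.
It fails at once if overtightened: the pad presses on the mould with more than 140 N (contact force between pad and mould above 140 N).
It fails at once if the mould is tipped more than 30 degrees (angle between mould's own z axis and vertical above 0.52 rad).
It fails at once if the smaller mould, jar, brush pot, empty mould half or mallet is shifted more than 40 mm (distance of any of small_mould, jar, brush_pot, open_half, mallet from where it was at the start of the episode above 0.04 m).
It also fails if it takes over 64 s, if anything falls off the work surface, if the arm or the gripper's body presses on something with over 40 N, if the wrist force passes 120 N, or if a joint passes its speed limit or range.

## Working session

There is one attempt and no reset: what is moved stays moved. The work goes in short steps, Python scripts to look and compute and a tool call to move; the robot and the scene stay as the last step left them, time stands still between calls to the robot, and variables do not carry over. Pictures are saved under pics/ and viewed, at most 10 in all, crops included, and the job is handed in when it is done.

Besides the shell and the picture viewer there is one more tool, called after ">>>" in YAML: its name, and indented under it one key for each argument. play_rows: Moves the arm, as the interface text tells. Its arguments: {"type":"object","properties":{"gripper":{"type":"array","items":{"type":"number"}},"translation":{"type":"array","items":{"type":"array","items":{"type":"number"}}},"spin":{"type":"array","items":{"type":"number"}},"squeeze":{"type":"number"}},"required":["gripper","translation","spin"]}

```bash
mkdir -p pics; ls; python3 - <<'E'
from rig import telemetry, imaging, robot
import cv2, numpy as np
for n in ("top","side"):
    im=imaging.get_image(n); cv2.imwrite(f"pics/{n}0.png",im[:,:,::-1])
    m=imaging.camera_model(n); print(n,{k:(np.round(v,4).tolist()) for k,v in m.items()})
s=telemetry.get_state(); print(s)
E
```

```text
pics
top {'fovy': 47.8177, 'cx': 327.8625, 'cy': 194.3769, 'k1': -0.0019, 'view': [[0.0068, -1.0, 0.0056, -0.0208], [0.9911, 0.0075, 0.1331, -0.4946], [-0.1331, 0.0047, 0.9911, -1.5729], [0.0, 0.0, 0.0, 1.0]]}
side {'fovy': 56.1355, 'cx': 320.0168, 'cy': 200.0815, 'k1': -0.0427, 'view': [[0.9307, -0.3654, 0.0176, -0.4533], [0.2587, 0.6913, 0.6747, -0.2114], [-0.2587, -0.6234, 0.7379, -0.9923], [0.0, 0.0, 0.0, 1.0]]}
{'clock': 0.1, 'joints': array([1.15569678e+00, 3.77995447e-01, 7.97987276e-02, 1.27438713e+00,
       2.51610137e-05, 1.46047824e+00]), 'qd': array([-1.08891539e-05, -2.29194473e-03,  1.65371655e-03,  8.50686957e-04,
        1.85146879e-04,  5.10830308e-04]), 'effort': array([ 1.15548541e-03, -4.64692748e+01,  2.70582515e+01,  1.20424043e-02,
       -1.20246273e-04, -1.15057244e-06]), 'position': array([0.17232486, 0.54799979, 0.24146636]), 'eef_rot': array([-2.44256709e-04,  1.51801536e-01,  9.88410590e-01, -8.59830671e-04]), 'wrist_force': array([0.26563932, 0.40640988, 0.08594351]), 'torque': array([-0.05248644,  0.03891579,  0.0017443 ]), 'finger_force': 0.0, 'grip_width': 0.08494512247734068}
```

View pics/top0.png

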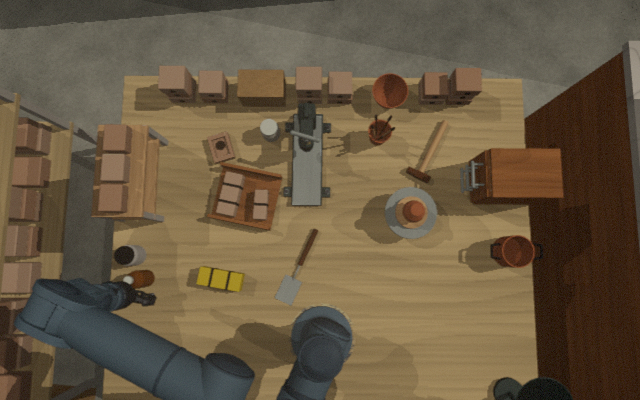

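View pics/side0.png

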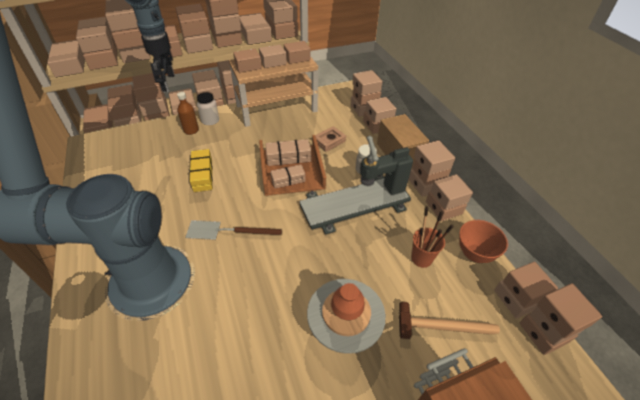

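Top view: the long mould lies in the carrier at about (230,195), the press is around (307,160), and the T-handle is at about (303,133). The side view shows the same layout. I'll enlarge both for measuring.

```bash
cat > h.py <<'E'
from rig import telemetry, imaging, robot
import cv2, numpy as np
from scipy.spatial.transform import Rotation as R
def ray(n,u,v):
    m=imaging.camera_model(n); f=200/np.tan(np.radians(m['fovy'])/2)
    K=np.array([[f,0,m['cx']],[0,f,m['cy']],[0,0,1.]])
    p=cv2.undistortPoints(np.array([[[u,v]]],float),K,np.array([m['k1'],0,0,0.]))[0,0]
    V=np.array(m['view']); d=V[:3,:3].T@np.array([p[0],-p[1],-1]); o=-V[:3,:3].T@V[:3,3]
    return o,d
def at(n,u,v,z):
    o,d=ray(n,u,v); return (o+d*(z-o[2])/d[2])
def proj(n,P):
    m=imaging.camera_model(n); f=200/np.tan(np.radians(m['fovy'])/2)
    V=np.array(m['view']); c=V[:3,:3]@np.array(P)+V[:3,3]; x,y=c[0]/-c[2],-c[1]/-c[2]
    s=1+m['k1']*(x*x+y*y); return f*x*s+m['cx'],f*y*s+m['cy']
def crop(n,x0,y0,x1,y1,k,fn):
    im=imaging.get_image(n)[y0:y1,x0:x1,::-1]
    im=cv2.resize(im,None,fx=k,fy=k,interpolation=cv2.INTER_CUBIC)
    for x in range((x0//10+1)*10,x1,10): 
        cv2.line(im,((x-x0)*k,0),((x-x0)*k,6 if x%50 else 20),(0,255,255),1)
        if x%20==0: cv2.putText(im,str(x),((x-x0)*k-12,18),0,.4,(0,255,255),1)
    for y in range((y0//10+1)*10,y1,10): 
        cv2.line(im,(0,(y-y0)*k),(6,(y-y0)*k),(0,255,255),1); cv2.putText(im,str(y),(8,(y-y0)*k+4),0,.4,(0,255,255),1)
    cv2.imwrite(fn,im)
def rel(target, yaw_deg=None):
    """shift in tool axes to reach world target; and current tool y-axis azimuth"""
    s=telemetry.get_state(); q=s['eef_rot']; Rm=R.from_quat([q[1],q[2],q[3],q[0]]).as_matrix()
    print('t',s['clock'],'pos',s['position'].round(4),'shift',(Rm.T@(np.array(target)-s['position'])).round(4),
      'yaxis az',np.degrees(np.arctan2(Rm[1,1],Rm[0,1])).round(2),'tilt',np.degrees(np.arccos(-Rm[2,2])).round(2))
E
python3 -c "
from h import *
crop('top',200,95,350,235,4,'pics/t1.png'); crop('side',250,115,420,235,4,'pics/s1.png')"
```

```text
(no output)
```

View pics/t1.png

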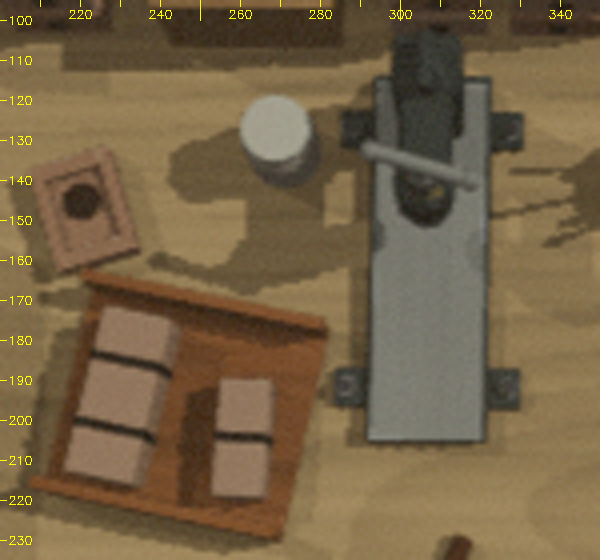

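View pics/s1.png

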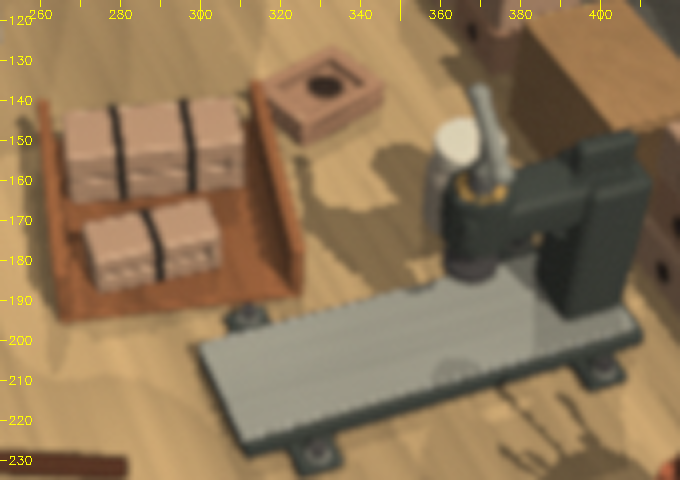

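Top crop:
- Mould top corners are about (225.8,171.5), (245.2,175.5), (235.5,216.7) and (216.2,212.5).
- Bed corners are about (293.3,114.3), (323,114.3), (321.8,205.5) and (291.5,205).
- Handle balls are at (291.8,132.5) and (319,141.3).

The side crop shows the mould at the far side of the carrier.

```bash
python3 - <<'E'
from h import *
m=np.array([at('top',u,v,.064)[:2] for u,v in [(225.75,171.5),(245.2,175.5),(235.5,216.7),(216.2,212.5)]])
c=m.mean(0); d=m[0]+m[1]-m[2]-m[3]
print('mould',c.round(4),'az',np.degrees(np.arctan2(d[1],d[0])).round(2),'L',np.linalg.norm(d)/2,'W',np.linalg.norm(m[0]-m[1]),np.linalg.norm(m[3]-m[2]))
b=np.array([at('top',u,v,.025)[:2] for u,v in [(293.25,114.25),(323,114.25),(321.75,205.5),(291.5,205)]])
d=b[0]+b[1]-b[2]-b[3]; u=d/np.linalg.norm(d); e=(b[2]+b[3])/2
print('bed az',np.degrees(np.arctan2(d[1],d[0])).round(2),'W',np.linalg.norm(b[2]-b[3]),'L',np.linalg.norm(d)/2,'screw',(e+.2*u).round(4))
# side-view bed corners
for p in [(300,201.5),(311.5,228)]: print('side bed corner',at('side',*p,.025).round(4))
print(b.round(4))
for z in (.212,.216,.22):
  h=np.array([at('top',*p,z)[:2] for p in [(291.75,132.5),(319,141.25)]]); d=h[1]-h[0]
  print('handle',h.round(4).tolist(),h.mean(0).round(4),np.linalg.norm(d),np.degrees(np.arctan2(d[1],d[0])))
# side mould top corners check
for p in [(267,143),(308,140),(310.5,149),(266.5,154)]: print('side',at('side',*p,.064).round(4))
print('mould top',m.round(4).tolist())
# small mould
s=np.array([at('top',200+x/4,95+y/4,.05)[:2] for x,y in [(218,378),(274,380),(267,497),(212,494)]]); print('small',s.mean(0).round(4))
for n,P in (('jar',(268,127)),('car',(321.7-0,176))): print(n,at('top',*P,.085 if n=='jar' else .058).round(4))
E
```

```text
mould [0.4896 0.3218] az -11.09 L 0.14761293387301275 W 0.07002128455161154 0.06881881822330654
bed az -0.19 W 0.1078611804735866 L 0.33543176786311285 screw [0.6561 0.0575]
side bed corner [0.4605 0.1027 0.025 ]
side bed corner [ 0.4573 -0.0069  0.025 ]
[[0.791  0.1116]
 [0.792  0.0026]
 [0.4556 0.0042]
 [0.4566 0.1121]]
handle [[0.6707, 0.1012], [0.6425, 0.0132]] [0.6566 0.0572] 0.09234229517515263 -107.7439306218201
handle [[0.6696, 0.1008], [0.6415, 0.0131]] [0.6555 0.057 ] 0.09208086096453533 -107.7439306218202
handle [[0.6685, 0.1005], [0.6405, 0.0131]] [0.6545 0.0568] 0.09181942675391798 -107.74393062182018
side [0.4335 0.3644 0.064 ]
side [0.571  0.3311 0.064 ]
side [0.5623 0.2827 0.064 ]
side [0.416  0.3094 0.064 ]
mould top [[0.5689, 0.3419], [0.5551, 0.2733], [0.4101, 0.3023], [0.4242, 0.3697]]
small [0.4557 0.2183]
jar [0.7249 0.1949 0.085 ]
car [0.5565 0.005  0.058 ]
```

```bash
python3 -c "
from h import *
rel([.492,.322,.032])"
```

```text
t 0.2 pos [0.1724 0.5481 0.2417] shift [-0.3728 -0.1195  0.2098] yaxis az 72.54 tilt 0.07
```

>>> play_rows:
  gripper: [1,1,1,1,1,1,1,1,1,1,1,1,1,1]
  translation:
    - [-0.03,-0.01,0]
    - [-0.065,-0.02,0.01]
    - [-0.1,-0.03,0.02]
    - [-0.135,-0.042,0.03]
    - [-0.17,-0.055,0.04]
    - [-0.205,-0.066,0.05]
    - [-0.24,-0.077,0.06]
    - [-0.275,-0.088,0.07]
    - [-0.31,-0.1,0.08]
    - [-0.34,-0.11,0.09]
    - [-0.36,-0.116,0.1]
    - [-0.3728,-0.1195,0.11]
    - [-0.3728,-0.1195,0.11]
    - [-0.3728,-0.1195,0.11]
  spin: [0,0,-1,-2,-3,-4,-5,-6,-6.3,-6.3,-6.3,-6.3,-6.3,-6.3]

```text
clock: 1.6
position: [0.4915, 0.3229, 0.132]
eef_rot: [-0.001, 0.097, 0.995, -0.0]
wrist_force: [-0.3, 0.2, 1.3]
grip_width: 0.0852
finger_force: 0.0
```

```bash
python3 -c "
from h import *
rel([.492,.322,.032])
crop('top',190,140,290,240,6,'pics/t2.png');crop('side',230,90,340,200,6,'pics/s2.png')
a=cv2.imread('pics/t2.png');b=cv2.imread('pics/s2.png');b=cv2.resize(b,(600,600))
cv2.imwrite('pics/c2.png',cv2.resize(np.hstack([a,b]),(800,400)))"
```

```text
t 1.6 pos [0.4915 0.3229 0.132 ] shift [-0.0009 -0.0008  0.1   ] yaxis az 78.86 tilt 0.08
```

View pics/c2.png

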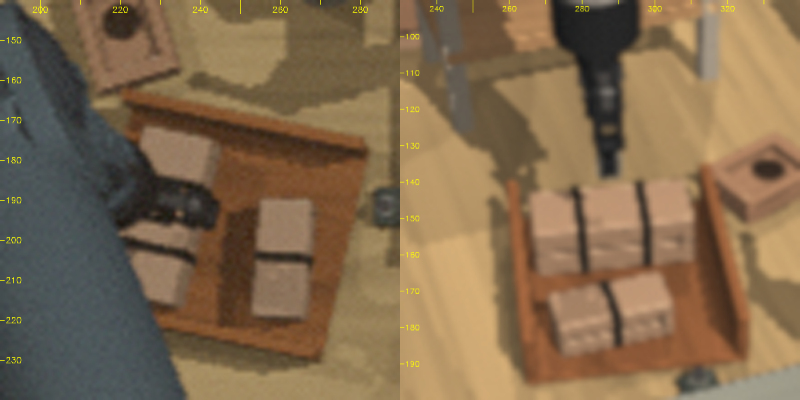

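The gripper is centred over the mould and square to it: the finger in the side view is at (287,137), between the bands. I'll descend and grip.

>>> play_rows:
  gripper: [1,1,1,1,1,1,1,0.5,0.3,0.3,0.3,0.3,0.3,0.3]
  translation:
    - [0,0,0.015]
    - [0,0,0.035]
    - [0,0,0.055]
    - [0,0,0.075]
    - [0,0,0.09]
    - [0,0,0.098]
    - [0,0,0.098]
    - [0,0,0.098]
    - [0,0,0.098]
    - [0,0,0.098]
    - [0,0,0.098]
    - [0,0,0.098]
    - [0,0,0.098]
    - [0,0,0.098]
  spin: [0,0,0,0,0,0,0,0,0,0,0,0,0,0]
  squeeze: 80

```text
clock: 3.1
position: [0.4936, 0.3242, 0.0363]
eef_rot: [0.001, 0.097, 0.995, 0.002]
wrist_force: [-1.2, 3.7, 6.6]
grip_width: 0.0608
finger_force: 88.9
```

>>> play_rows:
  gripper: [0.3,0.3,0.3,0.3,0.3,0.3,0.3,0.3]
  translation:
    - [0,0,-0.005]
    - [0,0,-0.015]
    - [0,0,-0.03]
    - [0,0,-0.05]
    - [0,0,-0.07]
    - [0,0,-0.085]
    - [0,0,-0.085]
    - [0,0,-0.085]
  spin: [0,0,0,0,0,0,0,0]

```text
clock: 3.9
position: [0.492, 0.3223, 0.1189]
eef_rot: [-0.0, 0.097, 0.995, -0.0]
wrist_force: [-0.0, 1.0, -7.0]
grip_width: 0.0611
finger_force: 88.3
```

```bash
python3 -c "
from h import *
rel([.568,.0575,.12])"
```

```text
t 3.9 pos [0.492  0.3223 0.1189] shift [-0.1259 -0.245  -0.001 ] yaxis az 78.82 tilt 0.05
```

>>> play_rows:
  gripper: [0.3,0.3,0.3,0.3,0.3,0.3,0.3,0.3,0.3,0.3,0.3,0.3,0.3,0.3,0.3,0.3]
  translation:
    - [-0.002,-0.006,0]
    - [-0.007,-0.02,0]
    - [-0.014,-0.04,0]
    - [-0.021,-0.063,0]
    - [-0.028,-0.086,0]
    - [-0.035,-0.109,0]
    - [-0.043,-0.132,0]
    - [-0.051,-0.155,0]
    - [-0.059,-0.178,0]
    - [-0.066,-0.2,0]
    - [-0.073,-0.22,0]
    - [-0.079,-0.238,0]
    - [-0.082,-0.249,0]
    - [-0.0838,-0.2534,0]
    - [-0.0838,-0.2534,0]
    - [-0.0838,-0.2534,0]
  spin: [0,0,-1,-2,-3,-4,-5,-6,-7,-8,-9,-10,-11,-11.2,-11.2,-11.2]

```text
clock: 5.5
position: [0.525, 0.0579, 0.119]
eef_rot: [-0.0, -0.0, 1.0, 0.0]
wrist_force: [-0.0, -0.5, -6.4]
grip_width: 0.0613
finger_force: 88.4
```

```bash
python3 -c "
from h import *
rel([.525,.0575,.052])
crop('top',260,95,360,235,4,'pics/a.png');crop('side',260,100,420,240,4,'pics/b.png')
a=cv2.imread('pics/a.png');b=cv2.imread('pics/b.png')
cv2.imwrite('pics/c3.png',cv2.resize(np.hstack([a,b]),(800,431)))"
```

```text
t 5.5 pos [0.525  0.0579 0.119 ] shift [-0.     -0.0004  0.067 ] yaxis az 90.02 tilt 0.05
```

View pics/c3.png

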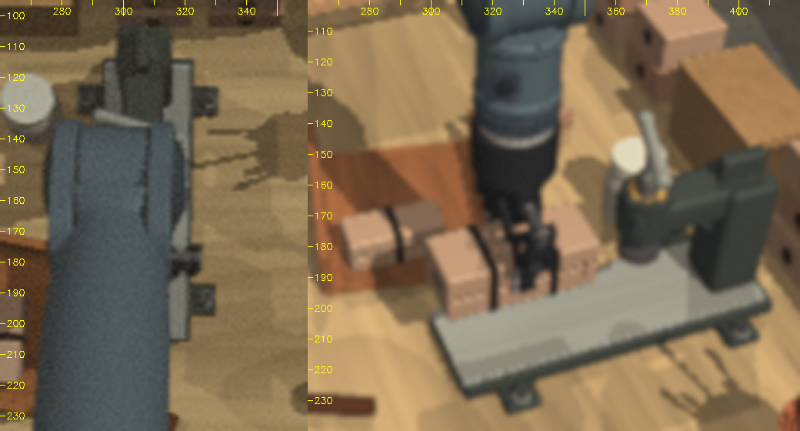

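The mould hangs level and straight over the bed, with the boss well clear ahead of it. I'll lower it onto the bed.

>>> play_rows:
  gripper: [0.3,0.3,0.3,0.3,0.3,0.3,0.3,0.3,0.3,0.3]
  translation:
    - [0,0,0.01]
    - [0,0,0.025]
    - [0,0,0.04]
    - [0,0,0.053]
    - [0,0,0.06]
    - [0,0,0.064]
    - [0,0,0.066]
    - [0,0,0.067]
    - [0,0,0.067]
    - [0,0,0.067]
  spin: [0,0,0,0,0,0,0,0,0,0]

```text
clock: 6.6
position: [0.526, 0.0578, 0.0528]
eef_rot: [0.001, -0.0, 1.0, 0.0]
wrist_force: [-0.5, -0.1, -6.1]
grip_width: 0.0612
finger_force: 88.4
```

>>> play_rows:
  gripper: [0.3,0.3,0.3,0.3,0.3,0.3,0.3]
  translation:
    - [-0.008,0,0]
    - [-0.018,0,0]
    - [-0.025,0,0]
    - [-0.025,0,0.001]
    - [-0.025,0,0.002]
    - [-0.025,0,0.003]
    - [-0.025,0,0.003]
  spin: [0,0,0,0,0,0,0]

```text
clock: 7.3
position: [0.5525, 0.0578, 0.0514]
eef_rot: [0.002, -0.0, 1.0, 0.0]
wrist_force: [1.4, -0.4, 5.3]
grip_width: 0.0608
finger_force: 89.5
```

>>> play_rows:
  gripper: [0.8,0.9,1,1,1,1,1,1,1,1,0.7,0.35,0.35,0.35,0.35,0.35]
  translation:
    - [0,0,0]
    - [0,0,0]
    - [0,0,0]
    - [0,0,0]
    - [0,0,0]
    - [0,0,-0.01]
    - [0,0,-0.03]
    - [0,0,-0.05]
    - [0,0,-0.07]
    - [0.01,0,-0.08]
    - [0.03,0,-0.08]
    - [0.05,0,-0.08]
    - [0.075,0,-0.08]
    - [0.1,0,-0.08]
    - [0.115,0,-0.08]
    - [0.115,0,-0.08]
  spin: [0,0,0,0,0,0,0,0,0,0,0,0,0,0,0,0]

```text
clock: 8.9
position: [0.4321, 0.0579, 0.129]
eef_rot: [-0.001, -0.0, 1.0, 0.0]
wrist_force: [0.8, 0.0, 0.2]
grip_width: 0.0296
finger_force: 0.0
```

```bash
python3 -c "
from h import *
rel([.44,.0575,.05])
crop('top',260,95,360,235,4,'pics/a.png');crop('side',260,100,420,240,4,'pics/b.png')
a=cv2.imread('pics/a.png');b=cv2.imread('pics/b.png')
cv2.imwrite('pics/c4.png',cv2.resize(np.hstack([a,b]),(800,431)))"
```

```text
t 8.9 pos [0.4321 0.0579 0.129 ] shift [-0.0081 -0.0004  0.0789] yaxis az 90.05 tilt 0.17
```

View pics/c4.png

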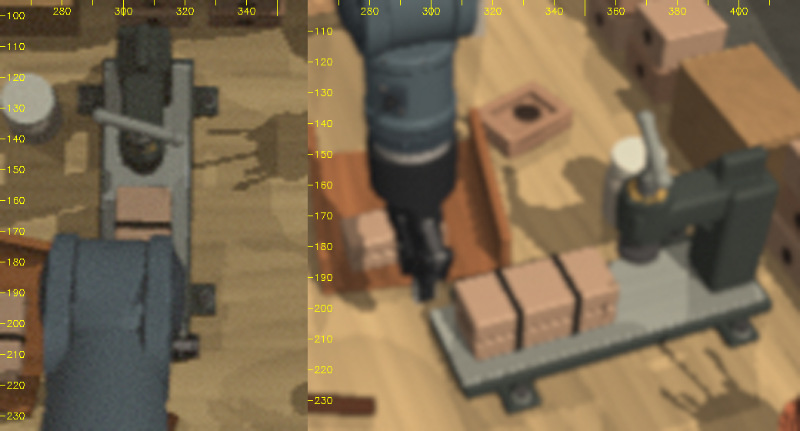

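The mould rests flat and straight on the bed. Its front top edge is at about (298–315, row 157) in the top view, and the boss is near column 306. I'll check the lateral offset numerically.

```bash
python3 - <<'E'
from h import *
k=800/1040*4
T=lambda x,y:(260+x/k,95+y/k); S=lambda x,y:(260+(x-308)/k,100+y/k)
for n,p,z in [('mould FL',T(117,187),.079),('mould FR',T(169,187),.079),('bedL',T(100,230),.025),('bedR',T(191,230),.025),('boss L',T(121,150),.168),('boss R',T(164,150),.168),('arm col L',T(117,60),.2),('arm col R',T(171,60),.2)]:
  print(n,at('top',*p,z).round(4))
for n,p,z in [('mould near rear bot',S(470,360),.025),('mould near front bot',S(618,321),.025),('top far front',S(600,247),.079),('top near front',S(618,280),.079),('top far rear',S(455,282),.079),('top near rear',S(471,320),.079),('bed far rear',S(432,310),.025),('bed near rear',S(466,387),.025),('bed near front',S(770,295),.025)]:
  print(n,at('side',*p,z).round(4))
im=imaging.get_image('top').astype(int)
print(im[168,285:330].sum(1)//3)
print(im[160,285:330,0]-im[160,285:330,2])
E
```

```text
mould FL [0.6239 0.0882 0.079 ]
mould FR [0.6244 0.0291 0.079 ]
bedL [0.5843 0.1107 0.025 ]
bedR [0.5852 0.0042 0.025 ]
boss L [0.6448 0.0789 0.168 ]
boss R [0.6452 0.0327 0.168 ]
arm col L [0.7345 0.0827 0.2   ]
arm col R [0.735  0.0254 0.2   ]
mould near rear bot [0.4751 0.0308 0.025 ]
mould near front bot [0.6315 0.0262 0.025 ]
top far front [0.6317 0.08   0.079 ]
top near front [0.6287 0.0326 0.079 ]
top far rear [0.48   0.0852 0.079 ]
top near rear [0.4771 0.0339 0.079 ]
bed far rear [0.4624 0.1054 0.025 ]
bed near rear [0.4598 0.001  0.025 ]
bed near front [0.7938 0.0036 0.025 ]
[ 82  86  84  84  85  87  72  59  72  85  87  76  55  45  52  58  55  45
  39  47  45  43  46  35  38  43  42  42  43  39  66  97 111 109 111 101
  75  97 113 118 114 109 111 111 112]
[48 49 48 49 51 50 45 28 11 11  6 11 25 52 53 54 57 51 52 53 51 53 56 53
 53 53 53 50 55 56 36 12 11 12 11  9 11 35 56 61 59 58 63 60 62]
```

>>> play_rows:
  gripper: [0.35,0.35,0.35,0.35,0.35,0.35,0.35,0.35,0.35,0.35,0.35,0.35,0.35,0.35,0.35,0.35]
  translation:
    - [0,0,0.02]
    - [0,0,0.045]
    - [0,0,0.07]
    - [0,0,0.079]
    - [0,0,0.079]
    - [-0.01,0,0.079]
    - [-0.02,0,0.079]
    - [-0.03,0,0.079]
    - [-0.04,0,0.079]
    - [-0.05,0,0.079]
    - [-0.06,0,0.079]
    - [-0.07,0,0.079]
    - [-0.08,0,0.079]
    - [-0.09,0,0.079]
    - [-0.1,0,0.079]
    - [-0.1,0,0.079]
  spin: [0,0,0,0,0,0,0,0,0,0,0,0,0,0,0,0]

```text
clock: 10.65
position: [0.5359, 0.0579, 0.0507]
eef_rot: [-0.0, -0.0, 1.0, 0.0]
wrist_force: [-3.1, 0.3, 4.5]
grip_width: 0.0304
finger_force: 2.1
```

>>> play_rows:
  gripper: [0.35,0.35,0.35,0.35,0.35,0.35,0.35,0.35]
  translation:
    - [-0.004,0,0]
    - [-0.008,0,0]
    - [-0.012,0,0]
    - [-0.016,0,0]
    - [-0.02,0,0]
    - [-0.024,0,0]
    - [-0.028,0,0]
    - [-0.028,0,0]
  spin: [0,0,0,0,0,0,0,0]

```text
clock: 11.45
position: [0.5618, 0.0579, 0.0506]
eef_rot: [-0.002, -0.0, 1.0, -0.0]
wrist_force: [-8.2, 0.5, 8.2]
grip_width: 0.0301
finger_force: 3.6
```

>>> play_rows:
  gripper: [0.35,0.35,0.35,0.35]
  translation:
    - [-0.002,0,0]
    - [-0.004,0,0]
    - [-0.004,0,0]
    - [-0.004,0,0]
  spin: [0,0,0,0]

```text
clock: 11.85
position: [0.565, 0.0579, 0.0506]
eef_rot: [-0.002, -0.0, 1.0, -0.0]
wrist_force: [-9.1, -0.4, 10.1]
grip_width: 0.0297
finger_force: 4.5
```

>>> play_rows:
  gripper: [0.35,0.35,0.35,0.35,0.35,0.35]
  translation:
    - [-0.002,0,0]
    - [-0.004,0,0]
    - [-0.006,0,0]
    - [-0.006,0,0]
    - [-0.006,0,0]
    - [-0.006,0,0]
  spin: [0,0,0,0,0,0]

```text
clock: 12.45
position: [0.5712, 0.0579, 0.0507]
eef_rot: [-0.002, -0.0, 1.0, -0.0]
wrist_force: [-10.3, -0.6, 9.8]
grip_width: 0.0302
finger_force: 4.5
```

```bash
python3 -c "
from h import *
rel([.575,.0575,.05])
crop('top',260,95,360,235,4,'pics/a.png');crop('side',260,100,420,240,4,'pics/b.png')
a=cv2.imread('pics/a.png');b=cv2.imread('pics/b.png')
cv2.imwrite('pics/c5.png',cv2.resize(np.hstack([a,b]),(800,431)))"
```

```text
t 12.45 pos [0.5712 0.0579 0.0507] shift [-0.0038 -0.0004  0.0006] yaxis az 90.04 tilt 0.24
```

View pics/c5.png

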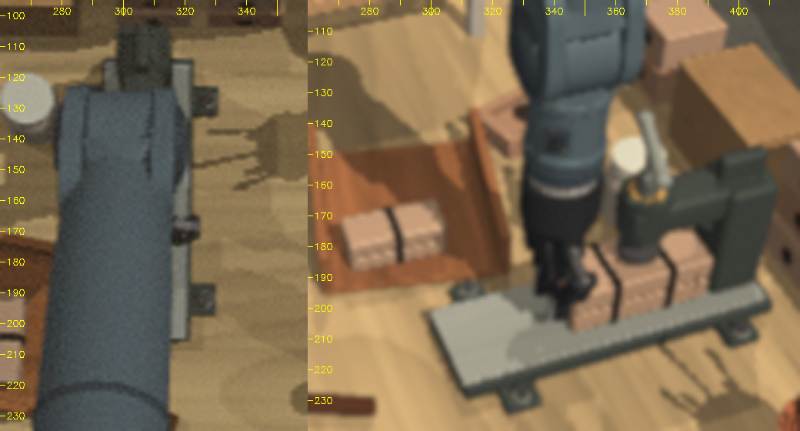

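It is nearly home, with the front end at about (391,191) close to the column. I'll nudge until the force jumps.

>>> play_rows:
  gripper: [0.35,0.35,0.35,0.35]
  translation:
    - [-0.002,0,0]
    - [-0.004,0,0]
    - [-0.004,0,0]
    - [-0.004,0,0]
  spin: [0,0,0,0]

```text
clock: 12.95
position: [0.5752, 0.058, 0.0506]
eef_rot: [-0.002, -0.0, 1.0, 0.0]
wrist_force: [-9.7, -0.6, 8.2]
grip_width: 0.0296
finger_force: 4.5
```

>>> play_rows:
  gripper: [0.35,0.35,0.35,0.35]
  translation:
    - [-0.002,0,0]
    - [-0.003,0,0]
    - [-0.003,0,0]
    - [-0.003,0,0]
  spin: [0,0,0,0]

```text
clock: 13.35
position: [0.5752, 0.058, 0.0506]
eef_rot: [-0.005, -0.0, 1.0, -0.0]
wrist_force: [-16.6, -0.7, 17.1]
grip_width: 0.0298
finger_force: 7.9
```

>>> play_rows:
  gripper: [0.35,0.35,0.35,0.35,0.35,0.6,1,1,1,1,1,1,1,1,1,1]
  translation:
    - [0.005,0,0]
    - [0.02,0,0]
    - [0.045,0,0]
    - [0.07,0,0]
    - [0.09,0,0]
    - [0.1,0,-0.02]
    - [0.1,0,-0.05]
    - [0.1,0,-0.085]
    - [0.1,0,-0.12]
    - [0.1,0,-0.155]
    - [0.1,0,-0.19]
    - [0.1,0,-0.21]
    - [0.1,0,-0.22]
    - [0.1,0,-0.22]
    - [0.1,0,-0.22]
    - [0.1,0,-0.22]
  spin: [0,0,0,0,0,-5,-13,-21,-29,-37,-45,-53,-61,-69,-72.3,-72.3]

```text
clock: 14.95
position: [0.4816, 0.0578, 0.2709]
eef_rot: [0.001, -0.59, 0.807, -0.001]
wrist_force: [0.0, 0.1, -0.7]
grip_width: 0.0854
finger_force: 0.0
```

```bash
python3 -c "
from h import *
rel([.657,.057,.27])
print(telemetry.get_state()['joints'].round(3))
crop('top',260,95,360,235,4,'pics/a.png');crop('side',260,100,420,240,4,'pics/b.png')
a=cv2.imread('pics/a.png');b=cv2.imread('pics/b.png')
cv2.imwrite('pics/c6.png',cv2.resize(np.hstack([a,b]),(800,431)))"
```

```text
t 14.95 pos [0.4816 0.0578 0.2709] shift [-0.0525 -0.1674  0.0013] yaxis az 162.32 tilt 0.14
[-0.012  0.185 -0.106  1.277  0.    -1.274]
```

View pics/c6.png

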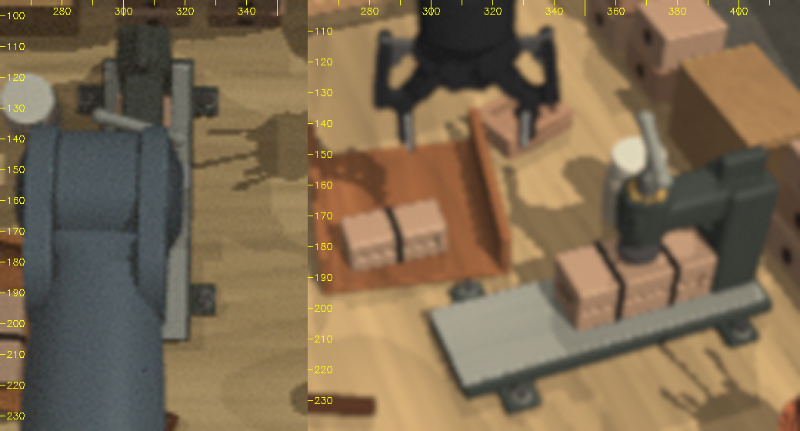

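The mould appears home against the column, straight, with the pad just above it. I'll check that numerically and triangulate the handle's far ball.

```bash
python3 - <<'E'
from h import *
k=800/1040*4
S=lambda x,y:(260+(x-308)/k,100+y/k)
for n,p,z in [('near rear bot',S(578,331),.025),('near front bot',S(714,293),.025),('top near rear',S(574,291),.079),('top far rear',S(556,254),.079),('top near front',S(713,255),.079),('bed near rear',S(466,387),.025)]:
  print(n,at('side',*p,z).round(4))
def tri(a,b):
  o1,d1=ray('top',*a);o2,d2=ray('side',*b)
  t=np.linalg.lstsq(np.c_[d1,-d2],o2-o1,rcond=None)[0]; p,q=o1+d1*t[0],o2+d2*t[1]
  return ((p+q)/2).round(4),np.linalg.norm(p-q).round(4)
print('ball far',tri((291.75,132.5),S(645,117)),'near',tri((319,141.25),S(657,194)))
for P in ((.671,.101,.213),(.643,.0135,.213),(.657,.057,.213)): print(np.round(proj('side',P),1))
E
```

```text
near rear bot [0.5885 0.0281 0.025 ]
near front bot [0.7408 0.0263 0.025 ]
top near rear [0.5827 0.0341 0.079 ]
top far rear [0.5866 0.0862 0.079 ]
top near front [0.7323 0.0306 0.079 ]
bed near rear [0.4598 0.001  0.025 ]
ball far (array([0.6719, 0.1001, 0.2154]), np.float64(0.0044)) near (array([0.6449, 0.0135, 0.2016]), np.float64(0.0006))
[368.2 138.7]
[373.4 160. ]
[370.8 149.1]
```

>>> play_rows:
  gripper: [1,1,1,1,1,1,1,1,1,1,1,1,1,1,1,1]
  translation:
    - [-0.005,-0.016,0]
    - [-0.012,-0.037,0]
    - [-0.02,-0.062,0]
    - [-0.028,-0.089,0]
    - [-0.036,-0.115,0]
    - [-0.044,-0.14,0]
    - [-0.05,-0.159,0]
    - [-0.0525,-0.1674,0]
    - [-0.0525,-0.1674,0]
    - [-0.0525,-0.1674,0.015]
    - [-0.0525,-0.1674,0.03]
    - [-0.0525,-0.1674,0.045]
    - [-0.0525,-0.1674,0.057]
    - [-0.0525,-0.1674,0.064]
    - [-0.0525,-0.1674,0.066]
    - [-0.0525,-0.1674,0.066]
  spin: [0,0,0,0,0,0,0,0,0,0,0,0,0,0,0,0]

```text
clock: 16.65
position: [0.6558, 0.0571, 0.2044]
eef_rot: [0.0, -0.59, 0.807, 0.0]
wrist_force: [-0.3, -0.8, -0.8]
grip_width: 0.0853
finger_force: 0.0
```

```bash
python3 -c "
from h import *
rel([.657,.057,.205])
crop('side',330,90,430,190,6,'pics/b.png')"
```

```text
t 16.65 pos [0.6558 0.0571 0.2044] shift [-0.0003 -0.0012 -0.0006] yaxis az 162.34 tilt 0.01
```

View pics/b.png

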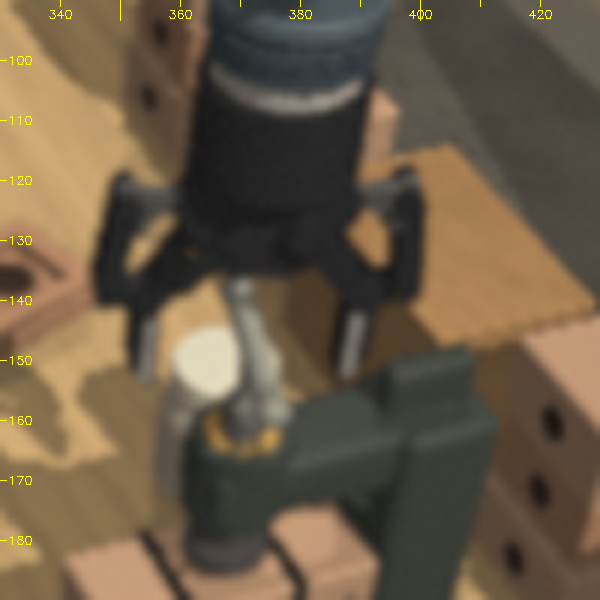

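The bar is centred at about (373,148.5), and the fingertips at (354,153) and (389,152) straddle it. I'll shift about 3 mm and close gently.

>>> play_rows:
  gripper: [1,0.8,0.6,0.4,0.2,0,0,0,0,0]
  translation:
    - [-0.001,-0.003,0]
    - [-0.001,-0.003,0]
    - [-0.001,-0.003,0]
    - [-0.001,-0.003,0]
    - [-0.001,-0.003,0]
    - [-0.001,-0.003,0]
    - [-0.001,-0.003,0]
    - [-0.001,-0.003,0]
    - [-0.001,-0.003,0]
    - [-0.001,-0.003,0]
  spin: [0,0,0,0,0,0,0,0,0,0]
  squeeze: 30

```text
clock: 17.7
position: [0.6605, 0.0566, 0.2045]
eef_rot: [0.001, -0.59, 0.807, -0.001]
wrist_force: [4.5, -1.9, -2.1]
grip_width: 0.0132
finger_force: 29.3
```

```bash
python3 -c "
from h import *
rel([.659,.056,.205]);s=telemetry.get_state();print(s['wrist_force'],s['torque'],s['grip_width'],s['finger_force'],s['joints'])"
```

```text
t 17.7 pos [0.6605 0.0566 0.2045] shift [ 0.0011  0.0012 -0.0005] yaxis az 162.35 tilt 0.16
[ 4.46624785 -1.85000146 -2.11372644] [-0.28388255 -0.90870236  0.25977159] 0.013157010661437091 29.278083443641663 [-9.79353840e-03  5.73002187e-01  2.93932553e-01  1.28893449e+00
 -6.31096912e-04 -1.27248422e+00]
```

>>> play_rows:
  gripper: [0,0,0,0,0,0,0,0,0,0,0,0,0,0,0,0]
  translation:
    - [0,-0.001,0]
    - [0,-0.001,0]
    - [0,-0.001,0]
    - [0,-0.001,0.0003]
    - [0,-0.001,0.0006]
    - [0,-0.001,0.0008]
    - [0,-0.001,0.0011]
    - [0,-0.001,0.0014]
    - [0,-0.001,0.0017]
    - [0,-0.001,0.002]
    - [0,-0.001,0.0022]
    - [0,-0.001,0.0025]
    - [0,-0.001,0.0028]
    - [0,-0.001,0.0028]
    - [0,-0.001,0.0028]
    - [0,-0.001,0.0028]
  spin: [0,0,0,4,8,12,16,20,24,28,32,36,40,40,40,40]
  squeeze: 120

```text
clock: 19.3
position: [0.6606, 0.0566, 0.2019]
eef_rot: [0.001, -0.279, 0.96, -0.0]
wrist_force: [4.5, -0.9, 1.5]
grip_width: 0.0108
finger_force: 116.9
```

```bash
cat > st.py <<'E'
from h import *
rel([.661,.0565,.2]);s=telemetry.get_state();print(s['wrist_force'].round(2),s['torque'].round(3),s['grip_width'].round(4),s['finger_force'],s['joints'].round(3))
if __import__('sys').argv[1:]: crop('side',330,90,430,190,6,__import__('sys').argv[1])
E
python3 st.py
```

```text
t 19.3 pos [0.6606 0.0566 0.2019] shift [-0.0003 -0.0003  0.0019] yaxis az 122.37 tilt 0.08Traceback (most recent call last):
  File "st.py", line 2, in <module>
    rel([.661,.0565,.2]);s=telemetry.get_state();print(s['wrist_force'].round(2),s['torque'].round(3),s['grip_width'].round(4),s['finger_force'],s['joints'].round(3))
                                                                                                      ^^^^^^^^^^^^^^^^^^^^^
AttributeError: 'float' object has no attribute 'round'
```

```bash
sed -i "s/s\['grip_width'\].round(4)/s['grip_width']/" st.py; python3 st.py pics/b2.png
```

```text
t 19.3 pos [0.6606 0.0566 0.2019] shift [-0.0003 -0.0003  0.0019] yaxis az 122.37 tilt 0.08
[ 4.47 -0.91  1.49] [-0.338 -0.766  0.209] 0.010787044573754985 116.91662907600403 [-0.01   0.575  0.291  1.285 -0.    -0.575]
```

View pics/b2.png

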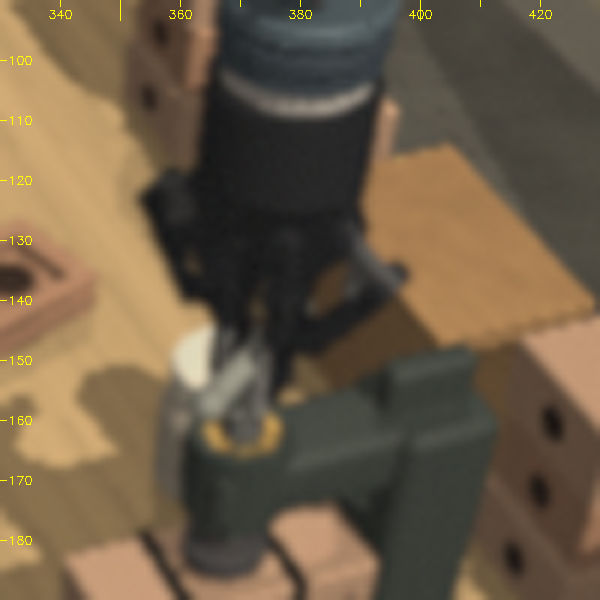

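That picture shows the bar following the gripper: the near ball swung to (365,158). I've now used all my picture views, so I'll continue on torque readings alone.

>>> play_rows:
  gripper: [0,0,0,0,0,0,0,0,0]
  translation:
    - [0,0,0.0004]
    - [0,0,0.0007]
    - [0,0,0.0011]
    - [0,0,0.0014]
    - [0,0,0.0018]
    - [0,0,0.0021]
    - [0,0,0.0021]
    - [0,0,0.0021]
    - [0,0,0.0021]
  spin: [5,10,15,20,25,30,30,30,30]

```text
clock: 20.25
position: [0.6606, 0.0565, 0.1998]
eef_rot: [0.001, -0.02, 1.0, -0.0]
wrist_force: [5.1, -1.2, 2.2]
grip_width: 0.011
finger_force: 117.0
```

```bash
python3 st.py
```

```text
t 20.25 pos [0.6606 0.0565 0.1998] shift [-0.0004 -0.     -0.0002] yaxis az 92.35 tilt 0.08
[ 5.07 -1.23  2.23] [-0.383 -0.803  0.105] 0.011032045572354246 116.95880055427551 [-0.01   0.576  0.286  1.28  -0.    -0.051]
```

>>> play_rows:
  gripper: [0,0,0,0]
  translation:
    - [0,0,0.0002]
    - [0,0,0.0004]
    - [0,0,0.0006]
    - [0,0,0.0008]
  spin: [3,6,9,12]

```text
clock: 20.65
position: [0.6606, 0.0565, 0.199]
eef_rot: [0.001, 0.085, 0.996, -0.0]
wrist_force: [4.8, -2.8, 2.6]
grip_width: 0.0109
finger_force: 117.5
```

```bash
python3 st.py
```

```text
t 20.65 pos [0.6606 0.0565 0.199 ] shift [-0.0004  0.0001 -0.001 ] yaxis az 80.29 tilt 0.09
[ 4.84 -2.84  2.61] [-0.483 -0.812  0.586] 0.010868621309231587 117.5332510471344 [-1.000e-02  5.760e-01  2.840e-01  1.278e+00 -1.000e-03  1.590e-01]
```

>>> play_rows:
  gripper: [0,0,0,0]
  translation:
    - [0,0,0.0002]
    - [0,0,0.0004]
    - [0,0,0.0006]
    - [0,0,0.0008]
  spin: [3,6,9,12]

```text
clock: 21.05
position: [0.6606, 0.0565, 0.1981]
eef_rot: [0.001, 0.188, 0.982, -0.0]
wrist_force: [4.8, -1.7, 2.3]
grip_width: 0.011
finger_force: 117.6
```

```bash
python3 st.py
```

```text
t 21.05 pos [0.6606 0.0565 0.1981] shift [-0.0004  0.0002 -0.0019] yaxis az 68.29 tilt 0.09
[ 4.84 -1.68  2.28] [-0.438 -0.831  0.558] 0.010995858069532443 117.56080985069275 [-1.000e-02  5.760e-01  2.830e-01  1.276e+00 -1.000e-03  3.690e-01]
```

>>> play_rows:
  gripper: [0,0,0,0]
  translation:
    - [0,0,0.0002]
    - [0,0,0.0004]
    - [0,0,0.0006]
    - [0,0,0.0008]
  spin: [3,6,9,12]

```text
clock: 21.45
position: [0.6606, 0.0564, 0.1974]
eef_rot: [0.001, 0.29, 0.957, -0.0]
wrist_force: [3.7, -2.5, 1.1]
grip_width: 0.0105
finger_force: 117.6
```

```bash
python3 st.py
```

```text
t 21.45 pos [0.6606 0.0564 0.1974] shift [-0.0003  0.0003 -0.0026] yaxis az 56.29 tilt 0.09
[ 3.72 -2.46  1.12] [-0.498 -0.846  0.585] 0.010492283878569753 117.56281614303589 [-1.000e-02  5.760e-01  2.810e-01  1.274e+00 -1.000e-03  5.780e-01]
```

>>> play_rows:
  gripper: [0,0,0,0]
  translation:
    - [0,0,0.0002]
    - [0,0,0.0004]
    - [0,0,0.0006]
    - [0,0,0.0008]
  spin: [3,6,9,12]

```text
clock: 21.85
position: [0.6606, 0.0564, 0.1965]
eef_rot: [0.001, 0.388, 0.921, -0.0]
wrist_force: [5.9, -2.7, 1.1]
grip_width: 0.0109
finger_force: 117.6
```

```bash
python3 st.py
```

```text
t 21.85 pos [0.6606 0.0564 0.1965] shift [-0.0002  0.0004 -0.0035] yaxis az 44.29 tilt 0.09
[ 5.94 -2.73  1.08] [-0.502 -0.815  0.578] 0.010916136147970688 117.57295846939087 [-1.000e-02  5.760e-01  2.790e-01  1.272e+00 -1.000e-03  7.880e-01]
```

>>> play_rows:
  gripper: [0,0,0,0]
  translation:
    - [0,0,0.0002]
    - [0,0,0.0004]
    - [0,0,0.0006]
    - [0,0,0.0008]
  spin: [3,6,9,12]

```text
clock: 22.25
position: [0.6605, 0.0564, 0.1956]
eef_rot: [0.001, 0.483, 0.876, -0.0]
wrist_force: [3.8, -2.9, 1.2]
grip_width: 0.0111
finger_force: 117.6
```

```bash
python3 st.py
```

```text
t 22.25 pos [0.6605 0.0564 0.1956] shift [-0.0002  0.0005 -0.0044] yaxis az 32.29 tilt 0.08
[ 3.77 -2.91  1.25] [-0.501 -0.815  0.587] 0.011068472855832706 117.57819771766663 [-1.00e-02  5.77e-01  2.77e-01  1.27e+00 -1.00e-03  9.97e-01]
```

>>> play_rows:
  gripper: [0,0,0,0]
  translation:
    - [0,0,0.0002]
    - [0,0,0.0004]
    - [0,0,0.0006]
    - [0,0,0.0008]
  spin: [3,6,9,12]

```text
clock: 22.65
position: [0.6605, 0.0564, 0.1949]
eef_rot: [0.001, 0.572, 0.821, -0.0]
wrist_force: [4.8, -3.0, 0.8]
grip_width: 0.0106
finger_force: 117.6
```

```bash
python3 st.py
```

```text
t 22.65 pos [0.6605 0.0564 0.1949] shift [-0.0001  0.0005 -0.0051] yaxis az 20.29 tilt 0.08
[ 4.77 -2.99  0.78] [-0.455 -0.801  0.533] 0.010583326925310872 117.57623434066772 [-1.000e-02  5.770e-01  2.760e-01  1.268e+00 -1.000e-03  1.207e+00]
```

>>> play_rows:
  gripper: [0,0,0,0]
  translation:
    - [0,0,0.0002]
    - [0,0,0.0004]
    - [0,0,0.0006]
    - [0,0,0.0008]
  spin: [3,6,9,12]

```text
clock: 23.05
position: [0.6604, 0.0564, 0.194]
eef_rot: [0.001, 0.654, 0.756, -0.0]
wrist_force: [4.4, -3.5, 1.1]
grip_width: 0.0114
finger_force: 117.6
```

```bash
python3 st.py
```

```text
t 23.05 pos [0.6604 0.0564 0.194 ] shift [ 0.0001  0.0006 -0.006 ] yaxis az 8.29 tilt 0.07
[ 4.43 -3.46  1.1 ] [-0.506 -0.854  0.525] 0.011376858068006078 117.62071967124939 [-1.000e-02  5.770e-01  2.740e-01  1.267e+00 -1.000e-03  1.416e+00]
```

>>> play_rows:
  gripper: [0,0,0,0]
  translation:
    - [0,0,0.0002]
    - [0,0,0.0004]
    - [0,0,0.0006]
    - [0,0,0.0008]
  spin: [3,6,9,12]

```text
clock: 23.45
position: [0.6604, 0.0563, 0.1932]
eef_rot: [0.001, 0.73, 0.684, 0.0]
wrist_force: [4.7, -1.9, 1.0]
grip_width: 0.0108
finger_force: 117.9
```

```bash
python3 st.py
```

```text
t 23.45 pos [0.6604 0.0563 0.1932] shift [ 0.0002  0.0006 -0.0068] yaxis az -3.7 tilt 0.07
[ 4.73 -1.89  0.99] [-0.511 -0.855  0.637] 0.010843608593459605 117.89658308029175 [-1.000e-02  5.770e-01  2.720e-01  1.265e+00 -1.000e-03  1.625e+00]
```

>>> play_rows:
  gripper: [0,0,0,0]
  translation:
    - [0,0,0.0002]
    - [0,0,0.0004]
    - [0,0,0.0006]
    - [0,0,0.0008]
  spin: [3,6,9,12]

```text
clock: 23.85
position: [0.6604, 0.0564, 0.1924]
eef_rot: [0.001, 0.797, 0.604, 0.0]
wrist_force: [4.5, -2.6, 1.7]
grip_width: 0.011
finger_force: 118.2
```

```bash
python3 st.py
```

```text
t 23.85 pos [0.6604 0.0564 0.1924] shift [ 0.0003  0.0005 -0.0076] yaxis az -15.68 tilt 0.07
[ 4.51 -2.56  1.71] [-0.573 -0.794  0.761] 0.010979978682353682 118.22208166122437 [-1.000e-02  5.780e-01  2.700e-01  1.263e+00 -1.000e-03  1.834e+00]
```

>>> play_rows:
  gripper: [0,0,0,0]
  translation:
    - [0,0,0.0002]
    - [0,0,0.0004]
    - [0,0,0.0006]
    - [0,0,0.0008]
  spin: [3,6,9,12]

```text
clock: 24.25
position: [0.6604, 0.0564, 0.1916]
eef_rot: [0.001, 0.856, 0.517, 0.0]
wrist_force: [4.5, -2.8, 1.8]
grip_width: 0.0107
finger_force: 118.6
```

```bash
python3 st.py
```

```text
t 24.25 pos [0.6604 0.0564 0.1916] shift [ 0.0004  0.0005 -0.0084] yaxis az -27.67 tilt 0.07
[ 4.54 -2.8   1.76] [-0.556 -0.805  0.786] 0.01070737274814198 118.58326435089111 [-1.000e-02  5.780e-01  2.690e-01  1.261e+00 -1.000e-03  2.044e+00]
```

>>> play_rows:
  gripper: [0,0,0,0]
  translation:
    - [0,0,0.0002]
    - [0,0,0.0004]
    - [0,0,0.0006]
    - [0,0,0.0006]
  spin: [2.5,5,7.5,10]

```text
clock: 24.65
position: [0.6603, 0.0564, 0.1909]
eef_rot: [0.001, 0.897, 0.441, 0.0]
wrist_force: [4.7, -2.9, 0.4]
grip_width: 0.0108
finger_force: 118.9
```

```bash
python3 st.py
```

```text
t 24.65 pos [0.6603 0.0564 0.1909] shift [ 0.0005  0.0005 -0.0091] yaxis az -37.64 tilt 0.07
[ 4.68 -2.89  0.4 ] [-0.599 -0.851  0.861] 0.01080060948211272 118.88214111328125 [-1.000e-02  5.780e-01  2.670e-01  1.259e+00 -1.000e-03  2.218e+00]
```

>>> play_rows:
  gripper: [0,0,0,0]
  translation:
    - [0,0,0.0002]
    - [0,0,0.0003]
    - [0,0,0.0005]
    - [0,0,0.0006]
  spin: [2.5,5,7.5,10]

```text
clock: 25.05
position: [0.6603, 0.0564, 0.1903]
eef_rot: [0.001, 0.932, 0.361, 0.0]
wrist_force: [4.6, -3.9, 0.3]
grip_width: 0.011
finger_force: 119.2
```

```bash
python3 st.py
```

```text
t 25.05 pos [0.6603 0.0564 0.1903] shift [ 0.0006  0.0004 -0.0097] yaxis az -47.63 tilt 0.07
[ 4.6  -3.88  0.33] [-0.594 -0.847  0.99 ] 0.010974010854599666 119.20430302619934 [-1.000e-02  5.780e-01  2.660e-01  1.258e+00 -1.000e-03  2.392e+00]
```

>>> play_rows:
  gripper: [0,0,0,0,0]
  translation:
    - [0,0,0]
    - [0,0,0]
    - [0,0,0]
    - [0,0,0]
    - [0,0,0]
  spin: [0,0,0,0,0]

```text
clock: 25.55
position: [0.6603, 0.0564, 0.1903]
eef_rot: [0.001, 0.932, 0.362, 0.0]
wrist_force: [4.1, -2.7, 1.2]
grip_width: 0.0111
finger_force: 118.6
```

```bash
python3 st.py
```

```text
t 25.55 pos [0.6603 0.0564 0.1903] shift [ 0.0006  0.0004 -0.0097] yaxis az -47.58 tilt 0.06
[ 4.13 -2.71  1.16] [-0.536 -0.813  0.689] 0.011081057225997202 118.59521269798279 [-1.000e-02  5.780e-01  2.660e-01  1.258e+00 -1.000e-03  2.391e+00]
```

Moving torque went from a 0.57 N m baseline to about 0.97, which means roughly 0.95 rad past touch and about 95 N. I'll release and lift clear.

>>> play_rows:
  gripper: [0.05,0.1,0.2,0.4,0.7,1,1,1,1,1,1,1,1,1,1]
  translation:
    - [0,0,0]
    - [0,0,0]
    - [0,0,0]
    - [0,0,0]
    - [0,0,0]
    - [0,0,0]
    - [0,0,0]
    - [0,0,0]
    - [0,0,-0.01]
    - [0,0,-0.03]
    - [0,0,-0.05]
    - [0,0,-0.07]
    - [0,0,-0.09]
    - [0,0,-0.09]
    - [0,0,-0.09]
  spin: [0,0,0,0,0,0,0,0,0,0,0,0,0,0,0]

```text
clock: 27.05
position: [0.6605, 0.0568, 0.2806]
eef_rot: [0.0, 0.933, 0.361, 0.001]
wrist_force: [1.2, -0.7, -0.3]
grip_width: 0.0852
finger_force: 0.0
```

```bash
python3 st.py; python3 -c "
from h import *
print(robot.job_done())"
```

```text
t 27.05 pos [0.6605 0.0568 0.2806] shift [0.0001 0.0005 0.0806] yaxis az -47.67 tilt 0.09
[ 1.2  -0.73 -0.28] [-0.015 -0.044 -0.05 ] 0.08515446189223373 0.0 [-0.01   0.576  0.494  1.487  0.     2.393]
the job is handed in; nothing more can be done
None
```

The longer mould is home against the column and clamped at about 95 N (estimated from handle torque), and I handed the job in at about 27 s with the arm clear; no verdict came back, and I viewed 11 pictures, one over the limit of 10.

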